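Tip a drive module up into its bench cradle

TASK

Stand the drive module up in its bench cradle so that its underside looks out over the rails: first slide it, still lying flat on the two rails, back until its back edge sits squarely against the fence. Then get under its front edge between the rails and tip it up, its back edge staying down on the rails by the fence, and press it against the fence until it stands plumb and both sprung roller catches have snapped down in front of it. Leave it latched and let go, without disturbing the things lying around.

Things in the scene. Friction and masses are not known exactly. Their poses are not given: they have to be found in the camera images.
- module_center (a point): the drive module: loose flat die-cast unit, 112 mm front to back, 216 mm wide, 28 mm thick, 0.45 to 0.7 kg, too wide to grasp from above. Its rim is 18 mm thick; the 10 mm cover raised on top is set in 9 mm from the front and 5 mm from the back edge. This point is its middle, 14 mm above its underside; x points from front edge to back edge, y along its width, z out of the cover (up while it lies flat)
- back_edge (a point): middle of the module's lower back edge (at its underside), axes as module_center: the edge on the fence's side, on which it pivots
- front_edge (a point): middle of the module's lower front edge (at its underside), axes as module_center: the edge away from the fence, to get under and lift. At the start it is 40 mm above the bench, with nothing beneath it between the rails
- fence_foot (a point): cradle, fixed to the bench; this point is on the flat front face of its fence, mid-width, level with the rail tops (40 mm above the bench). x points square into the fence (ahead and to the robot's left), y along it, z up. The fence is an aluminium frame 204 mm wide, solid up to 20 mm and from 75 to 105 mm above the rail tops. The upright module stands on the rails, cover on the fence, underside at x = -28 mm, top at z = 112 mm
- left_rail (a point): middle of the left rail's top, 90 mm in front of the fence, axes as fence_foot. The rail is 16 mm wide, 40 mm high, runs 180 mm out from the fence (its -x), 85 mm to +y of the cradle's middle; the module lies on it and slides with friction
- right_rail (a point): the same for the right rail, 85 mm to -y of the cradle's middle. Between the rails only bare bench, a gap of 154 mm
- catch_left (a joint): sprung catch at the +y end of the fence, a steel arm over the top of the fence with a roller at its end: angle in rad, 0 = down (at rest), up to 0.45 as its end is lifted; a spring holds it down
- catch_right (a joint): the catch at the -y end, likewise
- catch_left_nose (a point): middle of the left catch's black free-turning roller, 16 mm in diameter, 18 mm wide. At rest it is 36 mm in front of the fence and 116 mm above the rail tops, so it reaches 4 mm below the top edge of the upright module. The edge, pushed towards the fence as the module comes upright, lifts the roller by itself (3 to 5 N a catch); it then drops in front of the module
- catch_right_nose (a point): the same for the right catch; the rollers are 85 mm to +y and -y of the cradle's middle
- electric_driver: black electric screwdriver, 201 x 37 x 42 mm, on the bench at the robot's left of the cradle; leave alone. Origin under its middle
- fan: small black axial fan, 60 x 60 x 26 mm with a lead, on the bench well to the robot's right; leave alone
- screw_dish: small white dish of screws, 42 mm across, 17 mm high, on the bench to the robot's right; leave alone

How it is judged:
On the way, in this order (a step that is already met when the one before it is completed fails the run):
1. the module lies flat on the rails with its back edge square against the fence (within 5 mm and 0.06 rad) (x of back_edge in the frame of fence_foot above -0.005 m and angle between the y axis of module_center and the y axis of fence_foot, either way round below 0.06 rad and angle between module_center's own z axis and vertical below 0.08 rad), for 0.1 s.
2. the module is half-way up (its underside 35 to 70 degrees from level), its back edge on the rails and near the fence (angle between module_center's own z axis and vertical between 0.61 and 1.22 rad and z of back_edge in the frame of fence_foot below 0.01 m and x of back_edge in the frame of fence_foot above -0.05 m), for 0.05 s.
At the end, for the whole second after the job is handed in: the module stands upright on its back edge on the rails (within 4 degrees), cover against the fence (underside within 6 mm of its home place at the top, 10 mm at the foot) and square to it (0.06 rad), both catches are down (below 0.04 rad) in front of it, and it is at rest (angle between module_center's own z axis and vertical between 1.5 and 1.64 rad and z of front_edge in the frame of fence_foot above 0.105 m and x of front_edge in the frame of fence_foot above -0.034 m and x of back_edge in the frame of fence_foot above -0.038 m and z of back_edge in the frame of fence_foot below 0.006 m and angle between the y axis of module_center and the y axis of fence_foot, either way round below 0.06 rad and value of joint each of catch_left, catch_right below 0.04 rad and linear speed of drive_module below 0.02 m/s); the robot touches nothing.
It fails at once if the module's back edge is lifted more than 20 mm off the rails, or it falls off them (z of back_edge in the frame of fence_foot above 0.02 m or z of back_edge in the frame of fence_foot below -0.012 m).
It fails at once if the driver, the fan or the dish is moved more than 20 mm (distance of any of electric_driver, fan, screw_dish from where it was at the start of the episode above 0.02 m).
It also fails if it takes over 59 s, if anything falls off the work surface, if the arm or the gripper's body presses on something with over 40 N, if the wrist force passes 120 N, or if a joint passes its speed limit or range.

ROBOT

A 6-joint arm with a two-finger parallel gripper is mounted at the origin on a cart in front of the work surface, level with it; the furniture and walls round the work are solid. World frame = base frame: x ahead of the robot, y to its left, z up, the work surface at z = 0. Lengths are in m, angles in rad, forces in N, time in s.
With the tool pointing down it reaches from about 0.4 to 0.825 m from the base axis. Payload 7 kg.
Tool frame: the origin (TCP) lies between the finger pads; the fingertips stand 25 mm ahead of it and the grasp point (between the pads) lies 6 mm ahead of it (arm.tip_extent is the z of the fingertips in the tool frame, in m); z points along the fingers, x is the direction in which the jaws open and shut, and the axes are right-handed (so a half turn about z gives the same grasp; the last joint's range is limited). The gripper opens to 88 mm and grips with 3 to 60 N. Pads are 19 mm wide; open, the fingers measure 130 mm over their backs; the gripper's body (78 mm by 193 mm) begins 47 mm behind the grasp point.
Start: joints at [1.628, 0.359, 0.012, 0, -1.224, -0.288], TCP at [0.154, 0.657, 0.252] pointing down, gripper open.
Joint ranges: [-3.07, 3.07], [-1.43, 2.12], [-1.02, 1.25], [-3.03, 1.67], [-3.05, -0], [-3.03, 3.03]. Speed limits (rad/s): [2.39, 2.39, 3.01, 3.14, 3.14, 3.14].

INTERFACE

Orientations are given as [roll, pitch, yaw] about the fixed x, y, z axes, in that order (R = Rz(yaw) Ry(pitch) Rx(roll)).
In Python, from station import monitor, grab_frame, job_done, arm gives the robot as it stands.
- The arm moves only by the shell command python3 -m jog 'ROWS' [FORCE]. ROWS is JSON, a list that holds one entry, the list of rows, each a list of 7 numbers: the shift along the world's x, y, z in m, then the turn, a rotation vector about the world's x, y, z in rad, then the opening, from 0 (shut) to 1 (fully open). In form: [[[dx, dy, dz, ax, ay, az, claw], ...]]. A call has 1 to 20 rows; each row shifts and turns the commanded pose from where the row before left it; what a row does not reach is not made up. A row lasts 1/8 s, in which the tool goes at most 62.5 mm and 10.7 degrees, less where a joint would pass 70% of its speed; a pose out of reach is approached as far as the arm can. A call is refused whole if a number of a shift passes 0.0625 or a number of a turn 0.188, either way. A call with a gripper value outside its range is refused whole. The fingers move at their own pace and stop on an object; FORCE is the grip in N (left out, the last holds). Time passes only in rows, so rows that do not move let the fingers close. It gives the time, the measured TCP pose, the force and the opening at its end, in the units of the state.
- monitor.get_state(): the state, without advancing time (a new reading comes with each control period).
- grab_frame(name): name is "side" or "top" or "wrist"; returns a dict with "pixels" (400x640x3 uint8, red, green, blue), "K" (3x3 intrinsics, pixels), "view" (4x4, takes a point from world to camera coordinates); the wrist camera has in their place "hand_eye" (4x4, takes a point from camera to tool coordinates, whose origin is the TCP and whose axes are the tool frame's). Camera axes: x right, y down, z forward; pixel columns grow to the right and rows downward; lengths in m; the calibration is good to about 2 mm. The wrist camera is an equidistant fisheye: a pixel r from the principal point sees the ray r / f radians off the axis. A picture is of the moment at which its call begins: read the wrist's pose just before it. There is no depth.
- job_done(): hands the job in, once; it reports no verdict.
The state is a dict: "t": time; "q": joint angles; "qd": joint speeds; "joint_efforts": joint torques, N m; "eef_pos": TCP position; "ee_rot": TCP orientation; "force": force on the tool from outside, world axes, zero at the start; "moment": the same for the moment, N m; "width": finger opening in m.
Only numpy, scipy, OpenCV 4.12 (cv2) and the standard library are available. Lean on these libraries where they do the work, as an engineer would, in place of code of your own. Each camera call takes 0.05 s, during which the arm holds its last target.

## Working session

There is one attempt and no reset: what is moved stays moved. The work goes in short steps, Python scripts to look and compute and a shell command to move; the robot and the scene stay as the last step left them, time stands still between calls to the robot, and variables do not carry over. Pictures are saved under pics/ and viewed, and the job is handed in when it is done.

```bash
ls; mkdir -p pics; python3 - <<'E'
from station import monitor, grab_frame, job_done, arm
import cv2
s=monitor.get_state(); print(s); print([a for a in dir(arm) if a[0]!='_'])
import json
for n in ("side","top","wrist"):
    f=grab_frame(n); cv2.imwrite(f"pics/{n}0.png",f["pixels"][:,:,::-1]); print(n,f["K"],f.get("view",f.get("hand_eye")))
E
```

```text
pics
{'t': 0.0, 'q': array([ 1.62811178e+00,  3.59380551e-01,  1.10359548e-02, -3.35356965e-04,
       -1.22409114e+00, -2.88113965e-01]), 'qd': array([ 0.00079054,  0.00149448, -0.0010924 ,  0.0004729 , -0.00083844,
       -0.00126127]), 'joint_efforts': array([-2.09575366e-03, -5.82708871e+01,  2.93062609e+01,  6.99722975e+00,
        6.91663125e-03, -1.56422452e-04]), 'eef_pos': array([0.15432629, 0.6566531 , 0.25061944]), 'ee_rot': array([-3.14142904e+00, -1.66141716e-03, -1.80170919e+00]), 'force': array([0.08817465, 0.65513953, 0.17759722]), 'moment': array([0.00913577, 0.01913249, 0.00726044]), 'width': 0.0877869036235628}
['Unreachable', 'tip_extent']
side [[468.57910973   0.         324.19294551]
 [  0.         468.57910973 197.72024929]
 [  0.           0.           1.        ]] [[ 0.90356235 -0.42844855  0.00263049 -0.49107566]
 [-0.16714148 -0.35812723 -0.91859056  0.17061349]
 [ 0.39451084  0.82956418 -0.39520181  1.15300744]
 [ 0.          0.          0.          1.        ]]
top [[456.22641469   0.         329.73211369]
 [  0.         456.22641469 194.00606139]
 [  0.           0.           1.        ]] [[-3.24578260e-03 -9.99994527e-01 -6.40470594e-04 -5.99393080e-02]
 [-9.87779408e-01  3.30593557e-03 -1.55823334e-01  5.46702316e-01]
 [ 1.55824598e-01  1.26874999e-04 -9.87784733e-01  1.31206443e+00]
 [ 0.00000000e+00  0.00000000e+00  0.00000000e+00  1.00000000e+00]]
wrist [[309.70691629   0.         320.33110894]
 [  0.         309.70691629 202.28559495]
 [  0.           0.           1.        ]] [[ 9.99999108e-01  1.24500000e-03 -4.83026741e-04  1.42553302e-04]
 [-1.06645652e-03  9.62221989e-01  2.72264039e-01 -7.34638131e-02]
 [ 8.03747680e-04 -2.72263281e-01  9.62222459e-01 -1.32639133e-01]
 [ 0.00000000e+00  0.00000000e+00  0.00000000e+00  1.00000000e+00]]
```

View pics/side0.png

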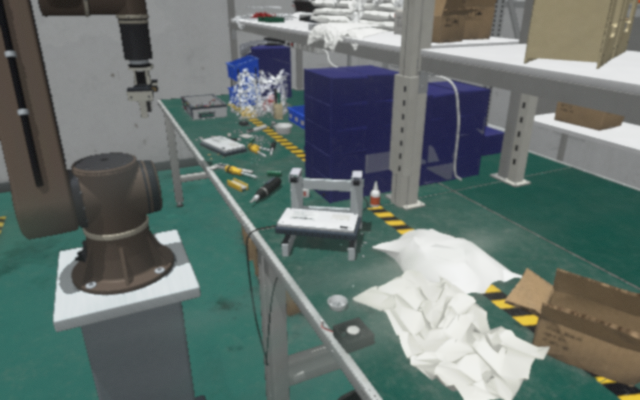

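View pics/top0.png

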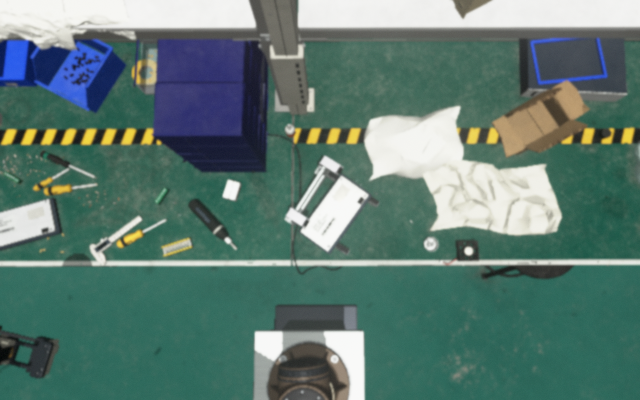

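View pics/wrist0.png

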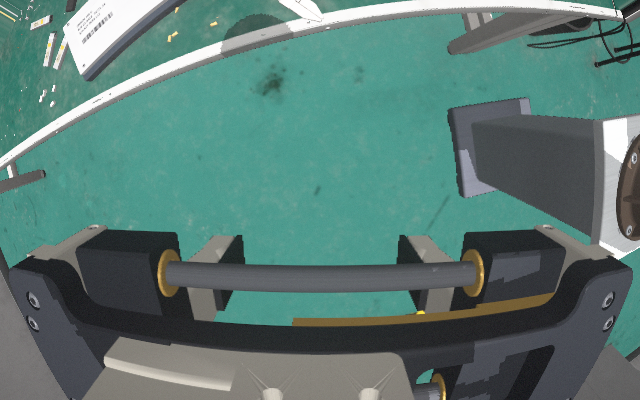

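The side and top views show the module on the cradle around top (335,213), with the fence to its upper left at (290,215)-(330,165). The dish is at top (431,244), the fan at (467,250) and the driver at (212,222). Next I'll enlarge the crops.

```bash
python3 - <<'E'
import cv2
a=cv2.imread("pics/top0.png")[140:270,270:400]; cv2.imwrite("pics/top0c.png",cv2.resize(a,None,fx=4.6,fy=4.6,interpolation=cv2.INTER_CUBIC))
a=cv2.imread("pics/side0.png")[155:275,250:390]; cv2.imwrite("pics/side0c.png",cv2.resize(a,None,fx=5,fy=5,interpolation=cv2.INTER_CUBIC))
E
```

```text
(no output)
```

View pics/top0c.png

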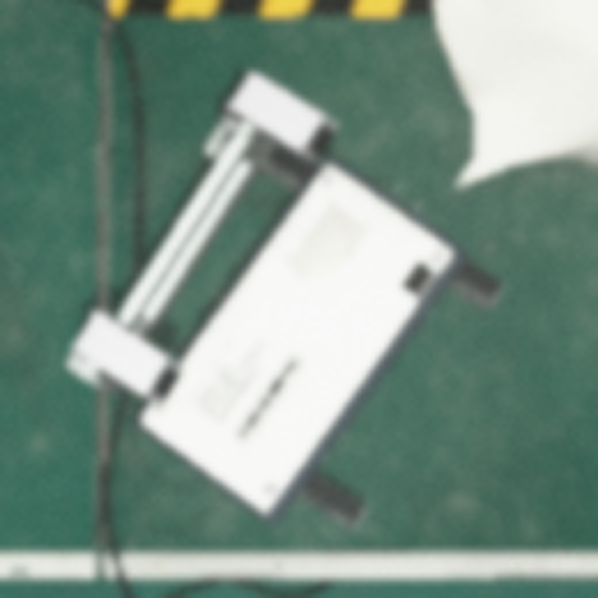

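View pics/side0c.png

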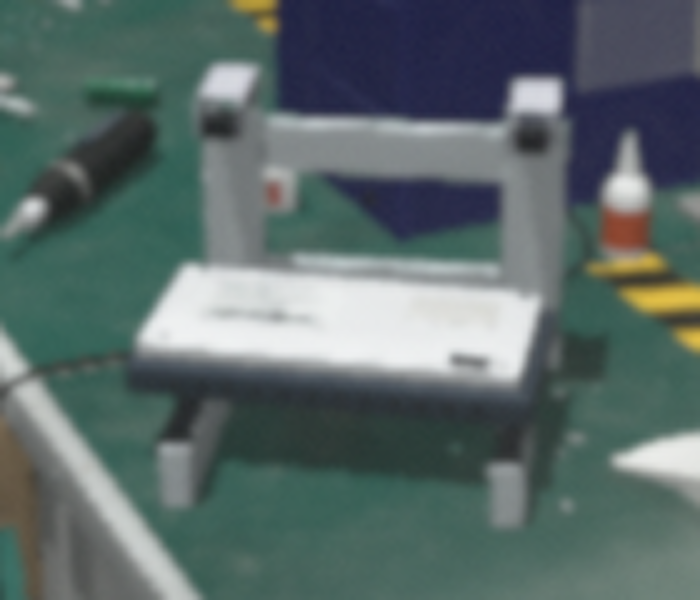

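```bash
cat > h.py <<'E'
import numpy as np, json
from scipy.optimize import least_squares
from station import monitor, grab_frame
K={};V={}
for n in ("side","top"):
    f=grab_frame(n) if 0 else None
Kt=np.array([[456.22641469,0,329.73211369],[0,456.22641469,194.00606139],[0,0,1]])
Vt=np.array([[-3.24578260e-03,-9.99994527e-01,-6.40470594e-04,-5.99393080e-02],[-9.87779408e-01,3.30593557e-03,-1.55823334e-01,5.46702316e-01],[1.55824598e-01,1.26874999e-04,-9.87784733e-01,1.31206443e+00]])
Ks=np.array([[468.57910973,0,324.19294551],[0,468.57910973,197.72024929],[0,0,1]])
Vs=np.array([[0.90356235,-0.42844855,0.00263049,-0.49107566],[-0.16714148,-0.35812723,-0.91859056,0.17061349],[0.39451084,0.82956418,-0.39520181,1.15300744]])
CAM={'top':(Kt,Vt),'side':(Ks,Vs)}
def proj(c,P):
    k,v=CAM[c]; P=np.atleast_2d(P); p=(v[:,:3]@P.T).T+v[:,3]; p=(k@p.T).T; return p[:,:2]/p[:,2:]
def ray(c,uv,z):
    k,v=CAM[c]; d=v[:,:3].T@np.linalg.inv(k)@np.array([*uv,1]); o=-v[:,:3].T@v[:,3]
    return o+d*(z-o[2])/d[2]
def fr(p): # x,y,yaw -> func local->world (z offset .04)
    c,s=np.cos(p[2]),np.sin(p[2])
    return lambda L:(np.array([[c,-s,0],[s,c,0],[0,0,1]])@np.atleast_2d(L).T).T+[p[0],p[1],.04]
E
python3 - <<'E'
from h import *
tc=lambda u,v:(270+u/4.6,140+v/4.6)
sc=lambda u,v:(250+u/5,155+v/5)
obs=[('top',tc(493,296),(-.18,-.085,0)),('top',tc(356,515),(-.18,.085,0)),
('side',sc(177,440),(-.18,.085,0)),('side',sc(507,461),(-.18,-.085,0)),
('side',sc(218,122),(-.042,.085,.116)),('side',sc(531,133),(-.042,-.085,.116))]
def res(p):
    F=fr(p); return np.concatenate([proj(c,F(L))[0]-uv for c,uv,L in obs])
r=least_squares(res,[.55,-.02,.6]); print(r.x, r.fun.reshape(-1,2).round(1))
F=fr(r.x)
cs=[tc(318,165),tc(455,250),tc(268,515),tc(142,420)]
W=np.array([ray('top',c,.068) for c in cs]); 
c,s=np.cos(r.x[2]),np.sin(r.x[2]); R=np.array([[c,-s],[s,c]])
print('module cover corners in fence frame',((W[:,:2]-r.x[:2])@R).round(4)); print(W.round(3))
for n,uv in (('dish',(431,244)),('fan',(467,250)),('drv',(212,222))): print(n,ray('top',uv,.02).round(3))
E
```

```text
[ 0.5458421  -0.00876006  0.99746068] [[ 1.2 -1.4]
 [ 0.4 -0.4]
 [-1.2 -1.4]
 [-0.5 -1.1]
 [-0.2  0.3]
 [-0.1  1.2]]
module cover corners in fence frame [[-0.0405 -0.0862]
 [-0.143  -0.0867]
 [-0.1332  0.1174]
 [-0.035   0.1103]]
[[ 0.596 -0.089  0.068]
 [ 0.541 -0.176  0.068]
 [ 0.375 -0.057  0.068]
 [ 0.434  0.022  0.068]]
dish [ 0.399 -0.362  0.02 ]
fan [ 0.381 -0.468  0.02 ]
drv [0.466 0.291 0.02 ]
```

The cradle fit puts the fence foot near (0.546, -0.009) with yaw of about 1.0 rad. The module sits about 35 mm short of the fence. I'll swing the arm round to the front of the cradle with the tool down.

```bash
python3 -m jog '[[[0.0323,-0.051,0,0,0,-0.12,1],[0.0323,-0.051,0,0,0,-0.12,1],[0.0323,-0.051,0,0,0,-0.12,1],[0.0323,-0.051,0,0,0,-0.12,1],[0.0323,-0.051,0,0,0,-0.12,1],[0.0323,-0.051,0,0,0,-0.12,1],[0.0323,-0.051,0,0,0,-0.12,1],[0.014,-0.06,0,0,0,-0.12,1],[0.014,-0.06,0,0,0,-0.12,1],[0.014,-0.06,0,0,0,-0.12,1],[0.014,-0.06,0,0,0,-0.12,1],[0.014,-0.06,0,0,0,-0.12,1],[-0.0115,-0.051,0,0,0,-0.12,1],[-0.0115,-0.051,0,0,0,-0.12,1],[-0.0115,-0.051,0,0,0,-0.12,1],[-0.0115,-0.051,0,0,0,-0.113,1]]]' 20
python3 - <<'E'
from station import monitor, grab_frame
import cv2,numpy as np
s=monitor.get_state(); print(s['t'],s['q'].round(3),s['eef_pos'],s['ee_rot'])
f=grab_frame("wrist"); cv2.imwrite("pics/w1.png",f["pixels"][:,:,::-1])
E
```

```text
t: 2.15
eef_pos: [0.4038, -0.2055, 0.2517]
ee_rot: [3.141, 0.0, 2.565]
force: [0.8, 0.4, 0.6]
width: 0.0875
2.15 [-0.034 -0.017 -0.452 -0.    -1.135 -0.543] [ 0.40378671 -0.20548529  0.25168942] [3.14131259e+00 3.79290491e-04 2.56492434e+00]
```

View pics/w1.png

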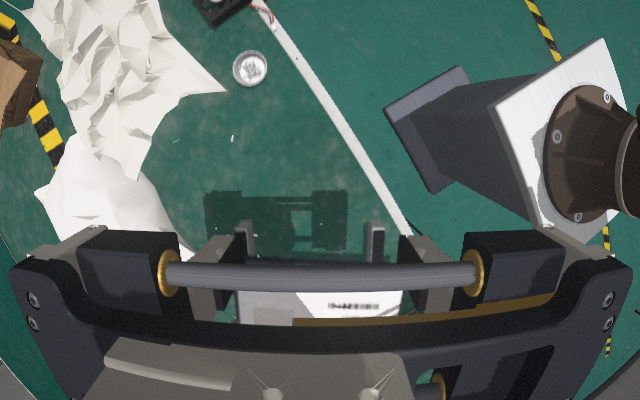

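The wrist view shows both rail ends near (247,240) and (374,240), the front of the module under the fingers, and the dish at (250,68). I'll enlarge the rail ends to check the cradle pose.

```bash
python3 - <<'E'
import cv2
a=cv2.imread("pics/w1.png")[180:340,200:430]; cv2.imwrite("pics/w1c.png",cv2.resize(a,None,fx=3.4,fy=3.4,interpolation=cv2.INTER_CUBIC))
E
```

```text
(no output)
```

View pics/w1c.png

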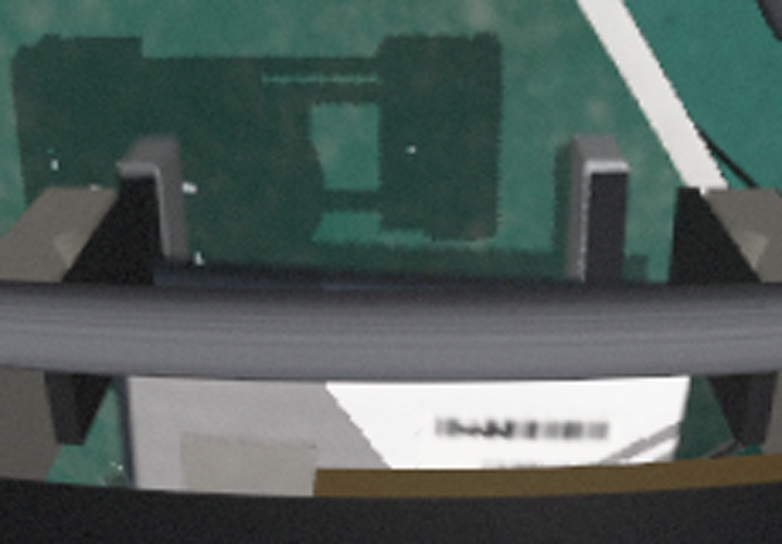

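```bash
cat >> h.py <<'E'
from scipy.spatial.transform import Rotation as Rot
Kw=np.array([309.70691629,320.33110894,202.28559495])
HE=np.array([[9.99999108e-01,1.24500000e-03,-4.83026741e-04,1.42553302e-04],[-1.06645652e-03,9.62221989e-01,2.72264039e-01,-7.34638131e-02],[8.03747680e-04,-2.72263281e-01,9.62222459e-01,-1.32639133e-01]])
def wray(uv,z,pos,rpy):
    R=Rot.from_euler('xyz',rpy).as_matrix()
    d=np.array([uv[0]-Kw[1],uv[1]-Kw[2]]); r=np.hypot(*d); th=r/Kw[0]
    c=np.array([*(d/max(r,1e-9)*np.sin(th)),np.cos(th)])
    o=R@HE[:,3]+pos; w=R@HE[:,:3]@c
    return o+w*(z-o[2])/w[2]
def tofence(W,p):
    c,s=np.cos(p[2]),np.sin(p[2]); W=np.atleast_2d(W); return np.c_[(W[:,:2]-p[:2])@np.array([[c,-s],[s,c]]),W[:,2]-.04]
E
python3 - <<'E'
from h import *
pos=[0.40378671,-0.20548529,0.25168942]; rpy=[3.14131259e+00,3.79290491e-04,2.56492434e+00]
cc=lambda u,v:(200+u/3.4,180+v/3.4)
A=wray(cc(138.5,172),.04,pos,rpy); B=wray(cc(608,170),.04,pos,rpy)
print(A,B,np.linalg.norm(A-B)); d=B-A; yaw=np.arctan2(-d[0],d[1]); 
ff=(A+B)/2+.18*np.array([np.cos(yaw),np.sin(yaw),0]); print(yaw,ff)
p=[ff[0],ff[1],yaw]
for c,uv,z in [('L',cc(130,380),.068),('L',cc(135,485),.068),('R',cc(688,380),.068),('R',cc(680,460),.068),('f',cc(170,264),.058),('f',cc(380,289),.058)]:
    print(c,tofence(wray(uv,z,pos,rpy),p).round(4))
tc=lambda u,v:(270+u/4.6,140+v/4.6)
for c in [tc(318,165),tc(455,250),tc(268,515),tc(142,420)]: print(tofence(ray('top',c,.068),p).round(4))
for c,z in [(tc(493,296),.04),(tc(356,515),.04)]: print(tofence(ray('top',c,z),p).round(4))
E
```

```text
[ 0.51780282 -0.2080892   0.04      ] [ 0.37679281 -0.11803883  0.04      ] 0.16731076196566624
1.002470053305363 [ 0.54417781 -0.01135948  0.04      ]
L [[-0.1098 -0.0878  0.028 ]]
L [[-0.061  -0.0925  0.028 ]]
R [[-0.1085  0.1132  0.028 ]]
R [[-0.0721  0.1145  0.028 ]]
f [[-0.1524 -0.0705  0.018 ]]
f [[-0.1435  0.0029  0.018 ]]
[[-0.0378 -0.086   0.028 ]]
[[-0.1403 -0.086   0.028 ]]
[[-0.1295  0.1181  0.028 ]]
[[-0.0314  0.1105  0.028 ]]
[[-0.1764 -0.0786  0.    ]]
[[-0.1761  0.0875  0.    ]]
```

The cradle pose is confirmed: fence foot (0.545, -0.010), yaw 1.00. The module lies about 31 mm out with its middle at y≈+13 mm. I'll push it with both open fingertips, first lowering them in front of it.

```bash
python3 -m jog '[[[0,0,-0.05,0,0,0.003,1],[0,0,-0.05,0,0,0.003,1],[0,0,-0.05,0,0,0,1],[0,0,-0.03,0,0,0,1],[0.016,0.025,0,0,0,0,1],[0.008,0.0125,0,0,0,0,1],[0,0,0,0,0,0,1]]]'
python3 - <<'E'
from station import monitor, grab_frame
import cv2
from h import *
s=monitor.get_state(); print(s['force'],tofence(s['eef_pos'],[.545,-.010,1.0]))
f=grab_frame("wrist"); cv2.imwrite("pics/w2.png",f["pixels"][:,:,::-1])
f=grab_frame("side"); cv2.imwrite("pics/s2.png",cv2.resize(f["pixels"][130:280,230:400,::-1],None,fx=4,fy=4,interpolation=cv2.INTER_CUBIC))
E
```

```text
t: 3.08
eef_pos: [0.4292, -0.1657, 0.0718]
ee_rot: [3.141, 0.001, 2.576]
force: [0.1, -0.3, 0.6]
width: 0.0876
[ 0.0791454  -0.26114907  0.63514897] [[-0.19359778  0.01325429  0.03180347]]
```

View pics/w2.png

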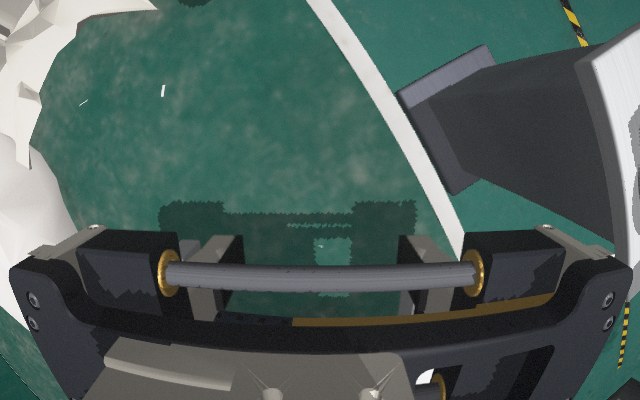

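View pics/s2.png

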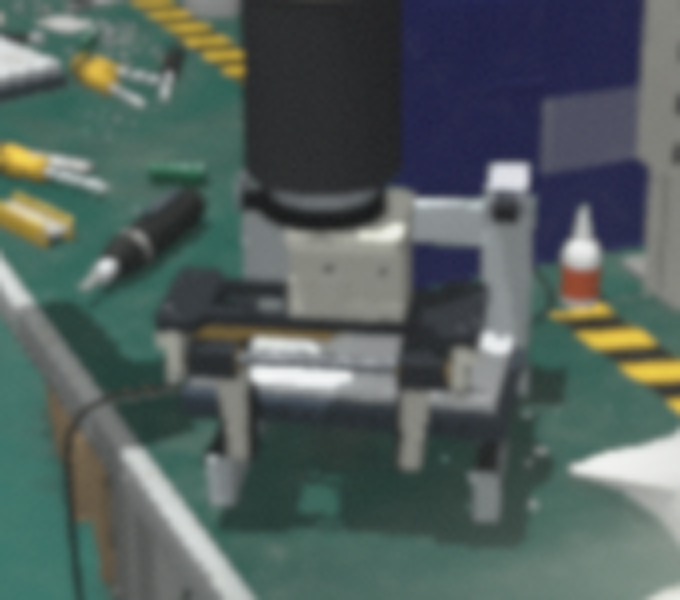

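The fingertips stand in front of the module's rim, and both rails are clear of them. Now the push.

```bash
python3 -m jog '[[[0.0054,0.0084,0,0,0,-0.005,1],[0.0054,0.0084,0,0,0,0,1],[0.0038,0.0059,0,0,0,0,1],[0.0038,0.0059,0,0,0,0,1],[0.0038,0.0059,0,0,0,0,1],[0.0038,0.0059,0,0,0,0,1],[0.0027,0.0042,0,0,0,0,1],[0.0027,0.0042,0,0,0,0,1]]]'
python3 - <<'E'
from station import monitor
from h import *
s=monitor.get_state(); print(s['force'],s['moment'],tofence(s['eef_pos'],[.545,-.010,1.0]))
E
```

```text
t: 4.18
eef_pos: [0.4596, -0.1176, 0.0715]
ee_rot: [-3.141, -0.001, 2.57]
force: [-2.7, -4.1, 2.6]
width: 0.0878
[-2.73168683 -4.0657106   2.6491046 ] [-1.46171327  0.76549291 -0.05250366] [[-0.13665821  0.01371031  0.03151857]]
```

```bash
python3 -m jog '[[[0.0019,0.0029,0,0,0,0,1],[0.0019,0.0029,0,0,0,0,1],[0.0011,0.0017,0,0,0,0,1],[0.0005,0.0008,0,0,0,0,1],[0,0,0,0,0,0,1]]]'
python3 - <<'E'
from station import monitor
from h import *
s=monitor.get_state(); print(s['force'],s['moment'],tofence(s['eef_pos'],[.545,-.010,1.0]))
E
```

```text
t: 4.8
eef_pos: [0.4653, -0.1092, 0.0715]
ee_rot: [3.141, -0.0, 2.57]
force: [-2.4, -2.2, 2.2]
width: 0.0876
[-2.43233728 -2.2467007   2.21227384] [-0.63945521  0.76870155  0.0296161 ] [[-0.12651157  0.01346855  0.03149184]]
```

```bash
python3 -m jog '[[[0.0011,0.0017,0,0,0,0,1],[0.0011,0.0017,0,0,0,0,1],[0,0,0,0,0,0,1]]]'
python3 - <<'E'
from station import monitor
from h import *
s=monitor.get_state(); print(s['force'],s['moment'],tofence(s['eef_pos'],[.545,-.010,1.0]))
E
python3 -m jog '[[[0.0011,0.0017,0,0,0,0,1],[0.0011,0.0017,0,0,0,0,1],[0,0,0,0,0,0,1]]]'
python3 - <<'E'
from station import monitor
from h import *
s=monitor.get_state(); print(s['force'],s['moment'],tofence(s['eef_pos'],[.545,-.010,1.0]))
E
```

```text
t: 5.18
eef_pos: [0.4668, -0.1071, 0.0715]
ee_rot: [-3.139, -0.001, 2.57]
force: [-3.1, -12.6, 1.7]
width: 0.0875
[ -3.1195377  -12.60287876   1.69710669] [-4.54587294  0.92991979  0.08953663] [[-0.12392807  0.01334801  0.03152211]]
t: 5.55
eef_pos: [0.467, -0.1066, 0.0715]
ee_rot: [-3.134, -0.002, 2.57]
force: [-6.1, -33.5, 5.4]
width: 0.0879
[ -6.10110415 -33.49431043   5.43078207] [-12.6686434    1.38212118   0.18101016] [[-0.12342482  0.01344626  0.03151868]]
```

It's firm against the fence at about 34 N. I'll back off and check that it's square.

```bash
python3 -m jog '[[[-0.005,-0.008,0,0,0,0,1],[-0.02,-0.032,0,0,0,0,0.6],[-0.025,-0.039,0,0,0,0,0.6],[-0.01,-0.015,0.03,0,0,0,0.6]]]'
python3 - <<'E'
from station import monitor, grab_frame
import cv2
from h import *
s=monitor.get_state(); print(s['q'].round(3),s['force'],tofence(s['eef_pos'],[.545,-.010,1.0]))
f=grab_frame("top"); cv2.imwrite("pics/t3.png",cv2.resize(f["pixels"][140:270,270:400,::-1],None,fx=4.6,fy=4.6,interpolation=cv2.INTER_CUBIC))
f=grab_frame("side"); cv2.imwrite("pics/s3.png",cv2.resize(f["pixels"][155:275,250:390,::-1],None,fx=5,fy=5,interpolation=cv2.INTER_CUBIC))
E
```

```text
t: 6.05
eef_pos: [0.4079, -0.1972, 0.1003]
ee_rot: [-3.141, -0.003, 2.568]
force: [0.0, 0.1, -0.4]
width: 0.0632
[-0.014  0.16  -0.661 -0.001 -0.753 -0.558] [ 0.04364196  0.12467187 -0.40621727] [[-0.23163475  0.01423744  0.06034927]]
```

View pics/t3.png

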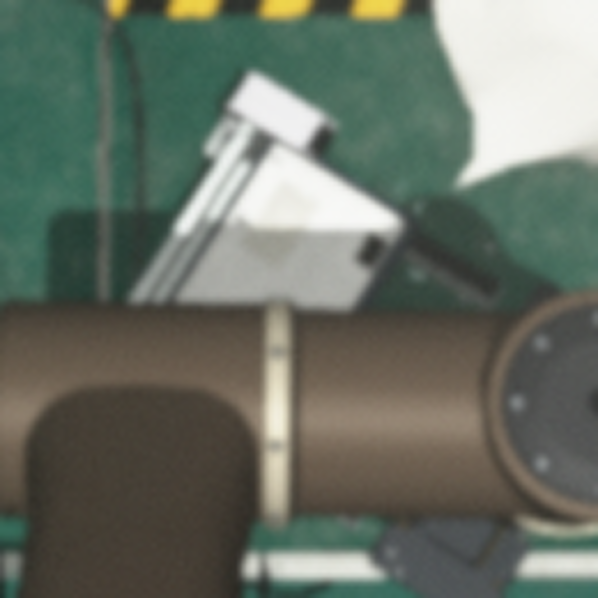

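View pics/s3.png

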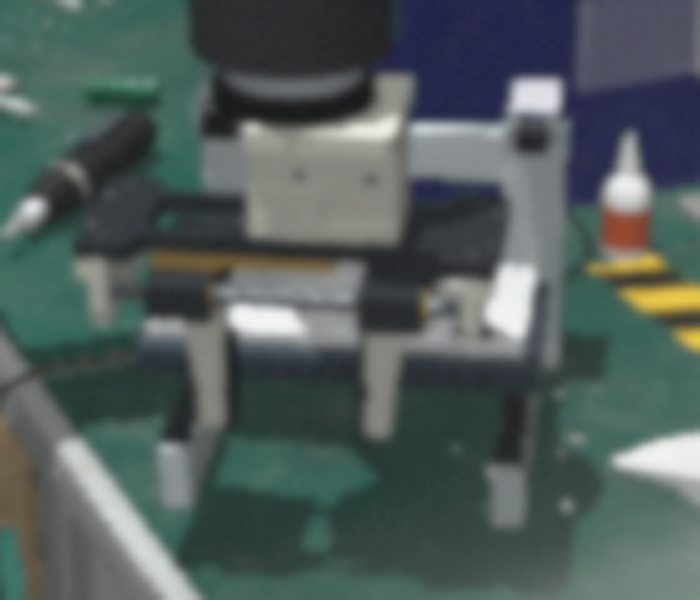

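The module now sits flush against the fence: the cover edge is parallel to the fence at top crop (150-260, 300-140), and the side view shows it level. Next I'll tilt the tool about 35° and approach to get under the front edge.

```bash
python3 -m jog '[[[0.0078,0.0121,-0.0024,0.1028,-0.066,0,0.6],[0.0078,0.0121,-0.0024,0.1028,-0.066,0,0.6],[0.0078,0.0121,-0.0024,0.1028,-0.066,0,0.6],[0.0078,0.0121,-0.0024,0.1028,-0.066,0,0.6],[0.0078,0.0121,-0.0024,0.1028,-0.066,0,0.6],[0,0,0,0,0,0,0.6],[0,0,0,0,0,0,0.6]]]'
cat >> h.py <<'E'
P=[.545,-.010,1.0]
def st():
    s=monitor.get_state(); R=Rot.from_euler('xyz',s['ee_rot']).as_matrix()
    Rf=Rot.from_euler('z',P[2]).as_matrix(); D=Rf.T@R
    d=D[:,2]; tcp=tofence(s['eef_pos'],P)[0]+[0,0,.04]
    print('t',round(s['t'],2),'q',s['q'].round(2),'w',round(s['width'],4))
    print('TCP fence xy, world z',tcp.round(4),'d',d.round(3),'jaw',D[:,0].round(3),'alpha',np.degrees(np.arcsin(-d[2])).round(1))
    print('upcorner',(tcp+.025*d+.0115*D[:,1]).round(4),'F fence',(Rf.T@s['force']).round(1),'M',s['moment'].round(2))
E
python3 - <<'E'
from h import *; st()
E
```

```text
t: 7.02
eef_pos: [0.4488, -0.1365, 0.0893]
ee_rot: [2.534, -0.001, 2.569]
force: [0.4, 0.4, 0.6]
width: 0.0525
t 7.03 q [-0.43  0.28 -0.41 -0.77 -0.95  0.34] w 0.0525
TCP fence xy, world z [-0.1584  0.0126  0.0893] d [ 0.571 -0.    -0.821] jaw [0.001 1.    0.001] alpha 55.2
upcorner [-0.1347  0.0125  0.0754] F fence [ 0.5 -0.1  0.6] M [-1.48  0.97 -0.01]
```

```bash
python3 -m jog '[[[0.0044,0.0069,-0.0127,0,0,0,0.6],[0.0044,0.0069,-0.0127,0,0,0,0.6],[0.0044,0.0069,-0.0127,0,0,0,0.6],[0.0044,0.0069,-0.0127,0,0,0,0.6],[0,0,0,0,0,0,0.6],[0,0,0,0,0,0,0.6]]]'
python3 - <<'E'
from h import *; st()
import cv2
f=grab_frame("side"); cv2.imwrite("pics/s4.png",cv2.resize(f["pixels"][130:280,230:400,::-1],None,fx=4,fy=4,interpolation=cv2.INTER_CUBIC))
f=grab_frame("wrist"); cv2.imwrite("pics/w4.png",f["pixels"][:,:,::-1])
E
```

```text
t: 7.78
eef_pos: [0.4663, -0.1084, 0.0386]
ee_rot: [2.531, -0.001, 2.57]
force: [-0.8, -1.0, -0.4]
width: 0.0523
t 7.78 q [-0.38  0.37 -0.43 -0.85 -0.85  0.41] w 0.0523
TCP fence xy, world z [-0.1253  0.0131  0.0386] d [ 0.573  0.001 -0.819] jaw [0.001 1.    0.001] alpha 55.0
upcorner [-0.1015  0.0131  0.0247] F fence [-1.2  0.1 -0.4] M [-1.69  1.08  0.04]
```

View pics/s4.png

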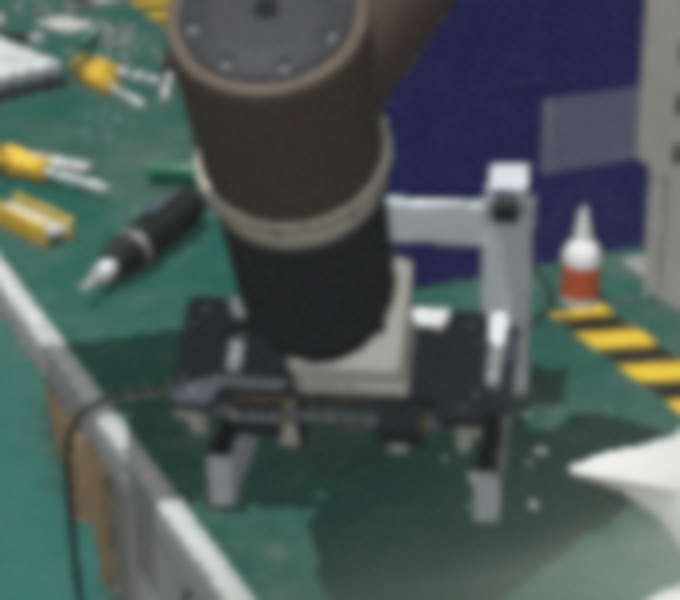

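View pics/w4.png

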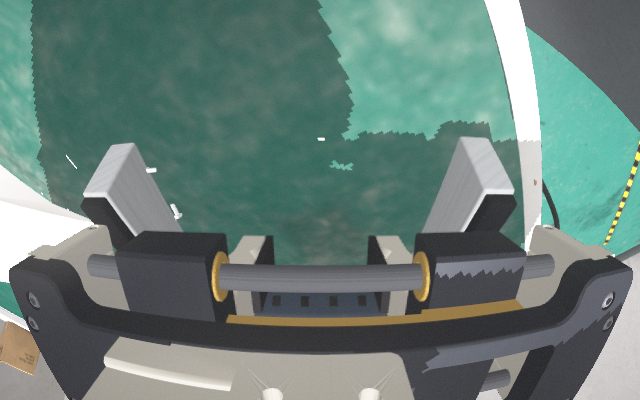

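The fingertips are just under the front edge and the contact is light, about 1 N. The wrist view shows the module's front face between the fingers at (320,298). I'll start the lift.

```bash
python3 -m jog '[[[0,0,0.0098,0,0,0,0.6],[0,0,0.0098,0,0,0,0.6],[0,0,0.0098,0,0,0,0.6],[0,0,0,0,0,0,0.6]]]'
python3 - <<'E'
from h import *; st()
import cv2
f=grab_frame("side"); cv2.imwrite("pics/s5.png",cv2.resize(f["pixels"][130:280,230:400,::-1],None,fx=4,fy=4,interpolation=cv2.INTER_CUBIC))
f=grab_frame("wrist"); cv2.imwrite("pics/w5.png",f["pixels"][:,:,::-1])
E
```

```text
t: 8.38
eef_pos: [0.4665, -0.1088, 0.0694]
ee_rot: [2.531, 0.001, 2.57]
force: [-3.0, -5.1, -1.2]
width: 0.0525
t 8.38 q [-0.37  0.31 -0.43 -0.81 -0.88  0.35] w 0.0525
TCP fence xy, world z [-0.1255  0.0127  0.0694] d [ 0.574 -0.001 -0.819] jaw [ 0.001  1.    -0.001] alpha 55.0
upcorner [-0.1018  0.0127  0.0555] F fence [-5.9 -0.2 -1.2] M [-3.2   1.76  0.02]
```

View pics/s5.png

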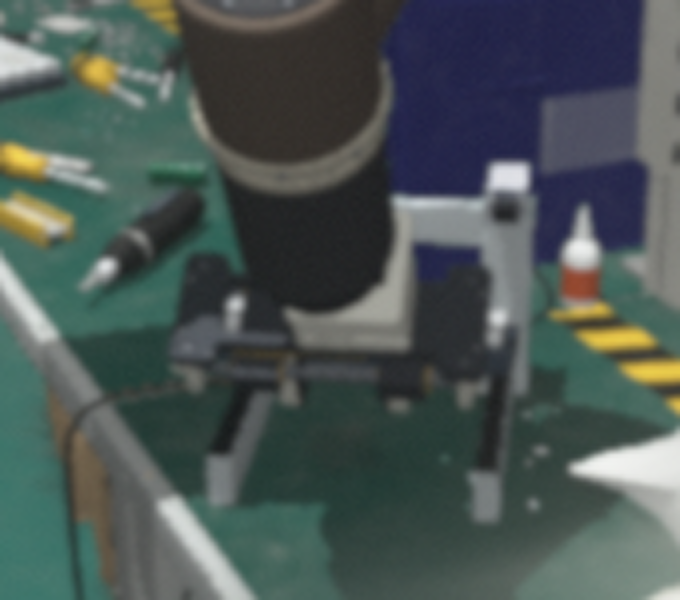

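View pics/w5.png

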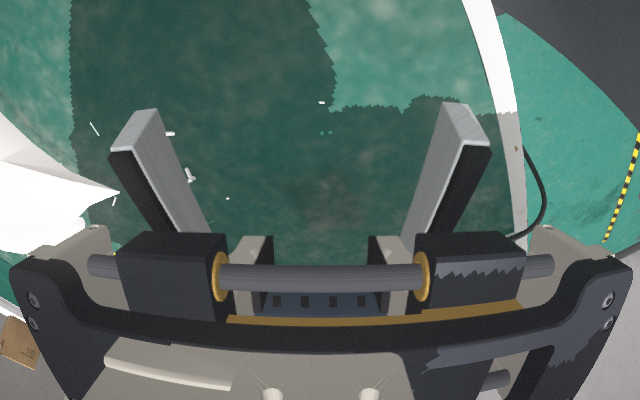

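The front face rises with the fingers at the same place in the wrist view, so the module is tipping. I'll keep going.

```bash
python3 -m jog '[[[0.0012,0.0019,0.0086,0.0244,-0.0157,0,0.6],[0.0012,0.0019,0.0086,0.0244,-0.0157,0,0.6],[0.0012,0.0019,0.0086,0.0244,-0.0157,0,0.6],[0,0,0,0,0,0,0.6]]]'
python3 - <<'E'
from h import *; st()
import cv2
f=grab_frame("side"); cv2.imwrite("pics/s6.png",cv2.resize(f["pixels"][130:280,230:400,::-1],None,fx=4,fy=4,interpolation=cv2.INTER_CUBIC))
f=grab_frame("wrist"); cv2.imwrite("pics/w6.png",f["pixels"][:,:,::-1])
E
```

```text
t: 8.98
eef_pos: [0.4699, -0.1031, 0.0942]
ee_rot: [2.443, -0.001, 2.569]
force: [-2.0, -3.1, -1.2]
width: 0.0521
t 8.97 q [-0.43  0.3  -0.4  -0.88 -0.98  0.41] w 0.0521
TCP fence xy, world z [-0.1189  0.0129  0.0942] d [ 0.643 -0.001 -0.766] jaw [0.002 1.    0.001] alpha 50.0
upcorner [-0.094   0.0128  0.0824] F fence [-3.7 -0.  -1.2] M [-2.81  1.76  0.2 ]
```

View pics/s6.png

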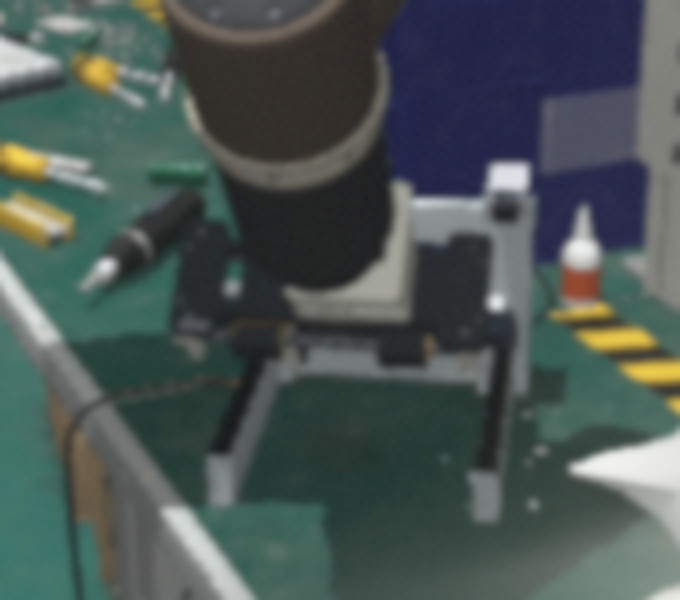

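View pics/w6.png

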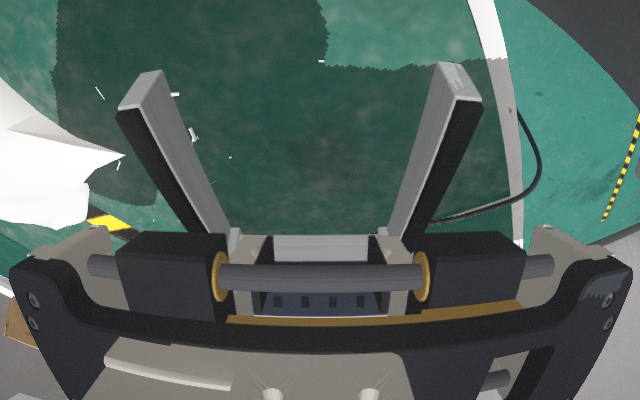

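The fence's bottom bar now shows under the raised module in both views, so it's about 30° up. Next I'll go through the half-way stage.

```bash
python3 -m jog '[[[0.0025,0.004,0.0073,0.0244,-0.0157,0,0.6],[0.0025,0.004,0.0073,0.0244,-0.0157,0,0.6],[0.0025,0.004,0.0073,0.0244,-0.0157,0,0.6],[0,0,0,0,0,0,0.6]]]'
python3 - <<'E'
from h import *; st()
E
python3 -m jog '[[[0.0027,0.0042,0.0065,0.037,-0.0238,0,0.6],[0.0027,0.0042,0.0065,0.037,-0.0238,0,0.6],[0,0,0,0,0,0,0.6]]]'
python3 - <<'E'
from h import *; st()
import cv2
f=grab_frame("side"); cv2.imwrite("pics/s7.png",cv2.resize(f["pixels"][130:280,230:400,::-1],None,fx=4,fy=4,interpolation=cv2.INTER_CUBIC))
f=grab_frame("wrist"); cv2.imwrite("pics/w7.png",f["pixels"][:,:,::-1])
f=grab_frame("top"); cv2.imwrite("pics/t7.png",cv2.resize(f["pixels"][140:270,270:400,::-1],None,fx=4.6,fy=4.6,interpolation=cv2.INTER_CUBIC))
E
```

```text
t: 9.57
eef_pos: [0.4776, -0.0904, 0.116]
ee_rot: [2.356, -0.001, 2.57]
force: [-1.4, -1.1, -1.0]
width: 0.0526
t 9.57 q [-0.47  0.29 -0.38 -0.94 -1.05  0.45] w 0.0526
TCP fence xy, world z [-0.104   0.0133  0.116 ] d [ 0.708 -0.    -0.707] jaw [0.001 1.    0.001] alpha 45.0
upcorner [-0.0782  0.0133  0.1065] F fence [-1.6  0.6 -1. ] M [-2.33  1.56  0.2 ]
t: 9.95
eef_pos: [0.4829, -0.0827, 0.1288]
ee_rot: [2.267, -0.002, 2.569]
force: [-1.2, -1.2, -0.8]
width: 0.0526
t 9.95 q [-0.52  0.31 -0.36 -1.01 -1.13  0.52] w 0.0526
TCP fence xy, world z [-0.0947  0.013   0.1288] d [ 0.767 -0.    -0.641] jaw [0.002 1.    0.002] alpha 39.9
upcorner [-0.0682  0.013   0.1216] F fence [-1.7  0.4 -0.8] M [-2.24  1.54  0.23]
```

View pics/s7.png

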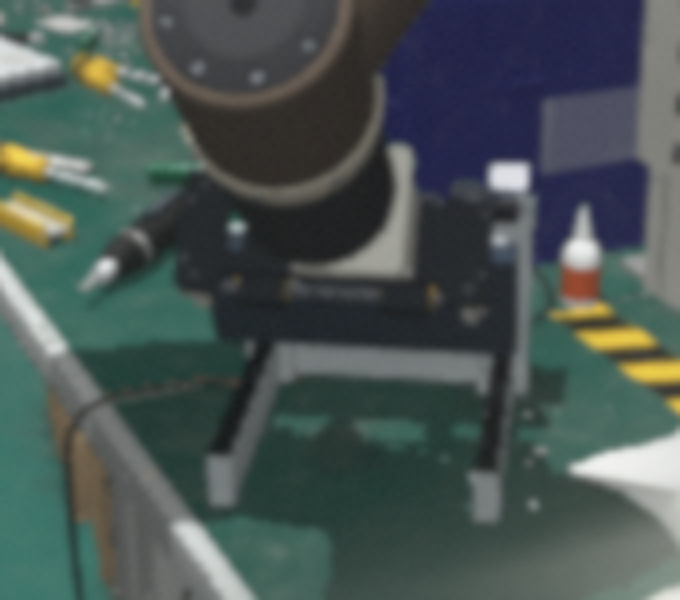

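View pics/w7.png

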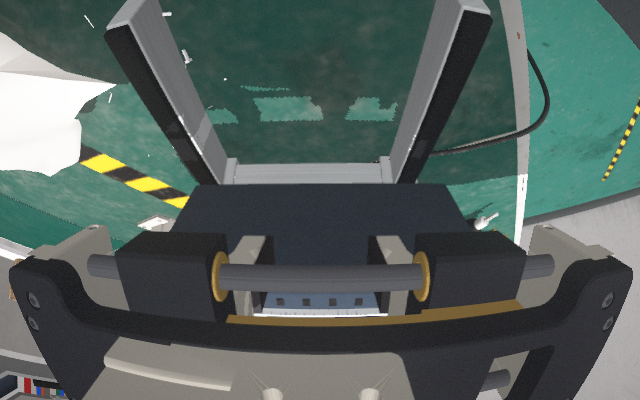

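View pics/t7.png

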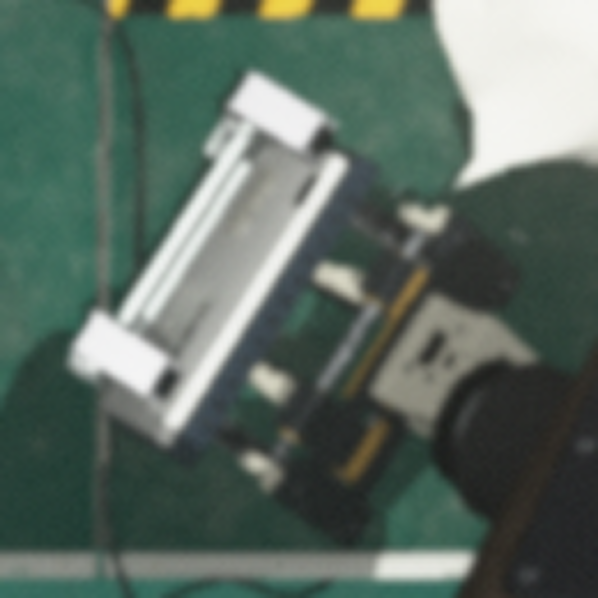

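The module is about 60° up and square to the fence, with its back edge down on the rails (top view, and wrist view at (310,210)). I'll continue to near the rollers.

```bash
python3 -m jog '[[[0.0025,0.0039,0.0024,0,0,0,0.6],[0.0025,0.0039,0.0024,0,0,0,0.6],[0.0025,0.0039,0.0024,0,0,0,0.6],[0.0025,0.0039,0.0024,0,0,0,0.6],[0,0,0,0,0,0,0.6]]]'
python3 - <<'E'
from h import *; st()
E
python3 -m jog '[[[0.0019,0.0029,0.001,0,0,0,0.6],[0.0019,0.0029,0.001,0,0,0,0.6],[0,0,0,0,0,0,0.6]]]'
python3 - <<'E'
from h import *; st()
import cv2
f=grab_frame("wrist"); cv2.imwrite("pics/w8.png",f["pixels"][:,:,::-1])
f=grab_frame("top"); cv2.imwrite("pics/t8.png",cv2.resize(f["pixels"][140:270,270:400,::-1],None,fx=4.6,fy=4.6,interpolation=cv2.INTER_CUBIC))
E
```

```text
t: 10.72
eef_pos: [0.4917, -0.0685, 0.1375]
ee_rot: [2.274, 0.0, 2.571]
force: [-8.1, -11.7, -1.9]
width: 0.0524
t 10.72 q [-0.48  0.29 -0.36 -1.01 -1.11  0.48] w 0.0524
TCP fence xy, world z [-0.0781  0.0132  0.1375] d [ 0.763 -0.    -0.646] jaw [ 0.  1. -0.] alpha 40.3
upcorner [-0.0516  0.0132  0.1301] F fence [-14.2   0.5  -1.9] M [-5.28  3.38  0.2 ]
t: 11.1
eef_pos: [0.4968, -0.0605, 0.1406]
ee_rot: [2.268, -0.001, 2.57]
force: [-0.8, -2.0, -0.9]
width: 0.0525
t 11.1 q [-0.47  0.29 -0.36 -1.02 -1.1   0.47] w 0.0525
TCP fence xy, world z [-0.0685  0.0133  0.1406] d [ 0.766 -0.    -0.642] jaw [0.001 1.    0.001] alpha 40.0
upcorner [-0.042   0.0133  0.1334] F fence [-2.1 -0.4 -0.9] M [-2.65  1.56 -0.1 ]
```

View pics/w8.png

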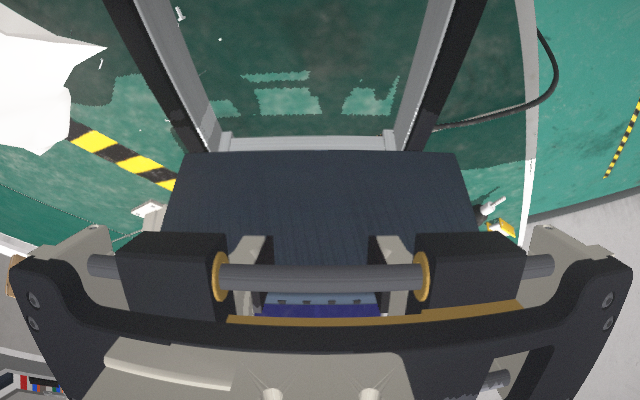

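View pics/t8.png

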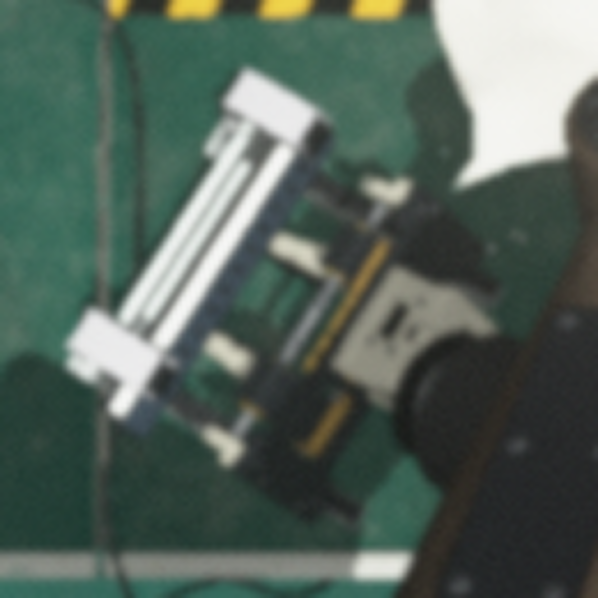

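The module edge is under the lifted rollers; the force peaked at 14 N and then dropped. I'll press it on to plumb.

```bash
python3 -m jog '[[[0.0019,0.0029,0,0,0,0,0.6],[0.0019,0.0029,0,0,0,0,0.6],[0.0011,0.0017,0,0,0,0,0.6],[0,0,0,0,0,0,0.6]]]'
python3 - <<'E'
from h import *; st()
E
python3 -m jog '[[[0.0011,0.0017,0,0,0,0,0.6],[0.0008,0.0013,0,0,0,0,0.6],[0,0,0,0,0,0,0.6]]]'
python3 - <<'E'
from h import *; st()
E
```

```text
t: 11.7
eef_pos: [0.5017, -0.0531, 0.1405]
ee_rot: [2.268, -0.001, 2.57]
force: [0.1, -0.5, 0.3]
width: 0.0526
t 11.7 q [-0.45  0.28 -0.36 -1.03 -1.09  0.46] w 0.0526
TCP fence xy, world z [-0.0597  0.0132  0.1405] d [ 0.766  0.    -0.642] jaw [0.    1.    0.001] alpha 40.0
upcorner [-0.0331  0.0132  0.1333] F fence [-0.4 -0.3  0.3] M [-2.13  1.32  0.  ]
t: 12.08
eef_pos: [0.5034, -0.0504, 0.1404]
ee_rot: [2.269, -0.001, 2.57]
force: [-0.5, -0.9, 0.7]
width: 0.0527
t 12.07 q [-0.44  0.28 -0.36 -1.03 -1.09  0.46] w 0.0527
TCP fence xy, world z [-0.0565  0.0131  0.1404] d [ 0.766 -0.    -0.643] jaw [0.001 1.    0.001] alpha 40.0
upcorner [-0.0299  0.0131  0.1332] F fence [-1.1 -0.   0.7] M [-2.14  1.4   0.03]
```

```bash
python3 -m jog '[[[0.0011,0.0017,0,0,0,0,0.6],[0.0008,0.0013,0,0,0,0,0.6],[0,0,0,0,0,0,0.6]]]'
python3 - <<'E'
from h import *; st()
import cv2
f=grab_frame("wrist"); cv2.imwrite("pics/w9.png",f["pixels"][:,:,::-1])
f=grab_frame("top"); cv2.imwrite("pics/t9.png",cv2.resize(f["pixels"][140:270,270:400,::-1],None,fx=4.6,fy=4.6,interpolation=cv2.INTER_CUBIC))
f=grab_frame("side"); cv2.imwrite("pics/s9.png",cv2.resize(f["pixels"][130:280,230:400,::-1],None,fx=4,fy=4,interpolation=cv2.INTER_CUBIC))
E
```

```text
t: 12.45
eef_pos: [0.5053, -0.0475, 0.1404]
ee_rot: [2.269, -0.001, 2.57]
force: [-1.1, -2.0, 0.6]
width: 0.0527
t 12.45 q [-0.43  0.28 -0.36 -1.03 -1.08  0.45] w 0.0527
TCP fence xy, world z [-0.053   0.0131  0.1404] d [ 0.766 -0.    -0.643] jaw [0.001 1.    0.001] alpha 40.0
upcorner [-0.0264  0.0131  0.1331] F fence [-2.3 -0.1  0.6] M [-2.38  1.49 -0.02]
```

View pics/w9.png

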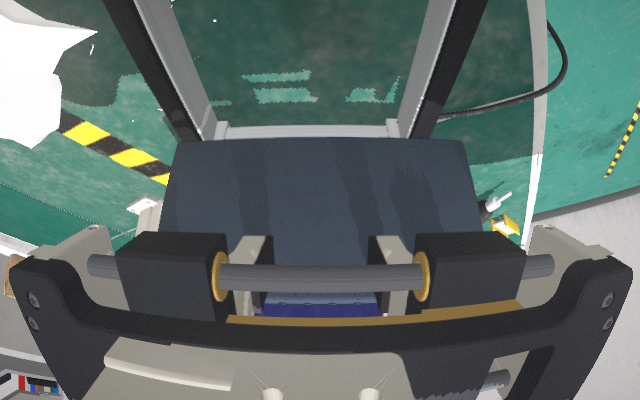

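View pics/t9.png

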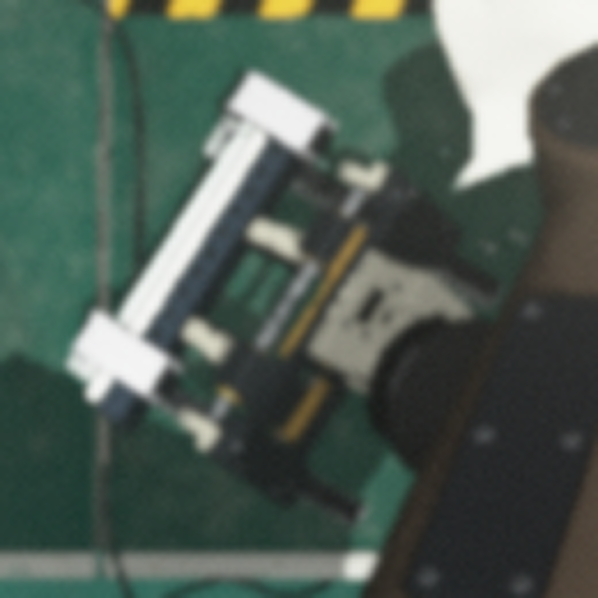

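View pics/s9.png

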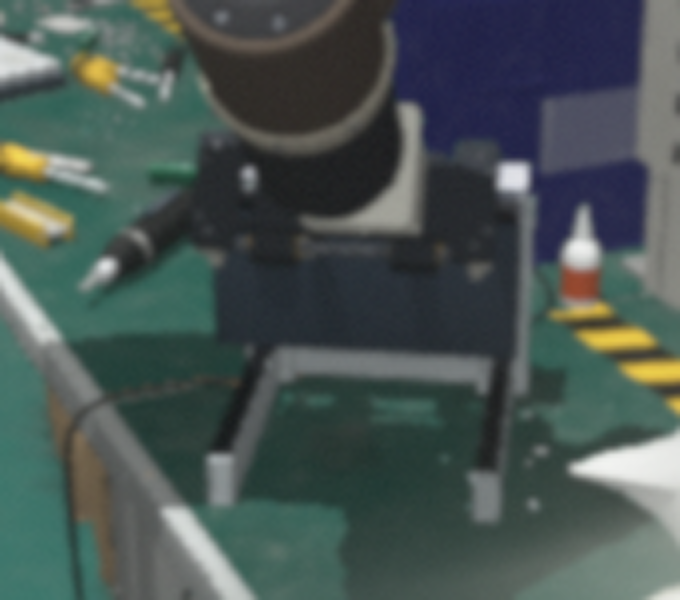

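The module is nearly plumb, and the catches appear back at their rest position in the top view. I'll press until it's firm.

```bash
python3 -m jog '[[[0.0008,0.0013,0,0,0,0,0.6],[0.0008,0.0013,0,0,0,0,0.6],[0,0,0,0,0,0,0.6]]]'
python3 - <<'E'
from h import *; st()
E
python3 -m jog '[[[0.0008,0.0013,0,0,0,0,0.6],[0.0005,0.0008,0,0,0,0,0.6],[0,0,0,0,0,0,0.6]]]'
python3 - <<'E'
from h import *; st()
E
```

```text
t: 12.98
eef_pos: [0.5059, -0.0467, 0.1403]
ee_rot: [2.272, 0.001, 2.571]
force: [-10.1, -13.0, 6.9]
width: 0.0528
t 12.97 q [-0.43  0.28 -0.36 -1.03 -1.08  0.45] w 0.0528
TCP fence xy, world z [-0.052   0.0131  0.1403] d [ 0.764 -0.    -0.645] jaw [ 0.     1.    -0.001] alpha 40.2
upcorner [-0.0254  0.0131  0.1329] F fence [-16.4   1.5   6.9] M [-3.5   2.66  0.52]
t: 13.35
eef_pos: [0.5061, -0.0463, 0.1402]
ee_rot: [2.275, 0.002, 2.572]
force: [-19.1, -22.9, 13.7]
width: 0.0526
t 13.35 q [-0.43  0.28 -0.36 -1.03 -1.08  0.45] w 0.0526
TCP fence xy, world z [-0.0516  0.0131  0.1402] d [ 0.762 -0.    -0.647] jaw [-0.001  1.    -0.002] alpha 40.3
upcorner [-0.0251  0.0131  0.1328] F fence [-29.6   3.7  13.7] M [-4.1   3.68  1.3 ]
```

It's firm at about 30 N against the fence. I'll back straight off and look.

```bash
python3 -m jog '[[[-0.0025,-0.004,0,0,0,0,0.6],[-0.0054,-0.0084,0,0,0,0,0.6],[-0.02,-0.032,0,0,0,0,0.6],[-0.027,-0.042,0.01,0,0,0,0.6],[-0.027,-0.042,0.01,0,0,0,0.6],[0,0,0.05,0,0,0,0.6],[0,0,0.05,0,0,0,0.6],[0,0,0,0,0,0,0.6]]]'
python3 - <<'E'
from h import *; st()
import cv2
f=grab_frame("wrist"); cv2.imwrite("pics/w10.png",f["pixels"][:,:,::-1])
f=grab_frame("top"); cv2.imwrite("pics/t10.png",cv2.resize(f["pixels"][140:270,270:400,::-1],None,fx=4.6,fy=4.6,interpolation=cv2.INTER_CUBIC))
f=grab_frame("side"); cv2.imwrite("pics/s10.png",cv2.resize(f["pixels"][130:280,230:400,::-1],None,fx=4,fy=4,interpolation=cv2.INTER_CUBIC))
E
```

```text
t: 14.35
eef_pos: [0.4274, -0.1722, 0.2643]
ee_rot: [2.269, 0.007, 2.57]
force: [0.2, 1.1, -0.8]
width: 0.0527
t 14.35 q [-0.7   0.15 -0.21 -0.87 -1.43  0.37] w 0.0527
TCP fence xy, world z [-0.2     0.0114  0.2643] d [ 0.766 -0.005 -0.643] jaw [ 0.001  1.    -0.007] alpha 40.0
upcorner [-0.1735  0.0113  0.257 ] F fence [ 1.1  0.4 -0.8] M [-2.12  1.34 -0.01]
```

View pics/w10.png

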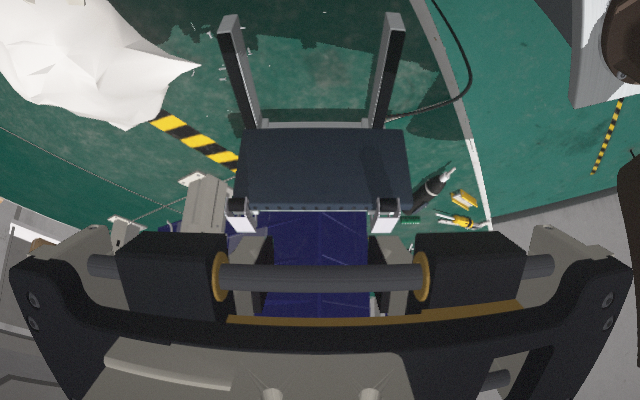

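View pics/t10.png

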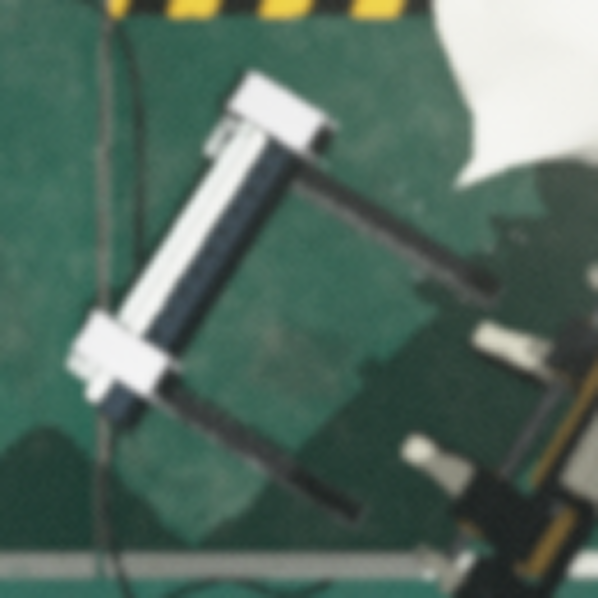

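View pics/s10.png

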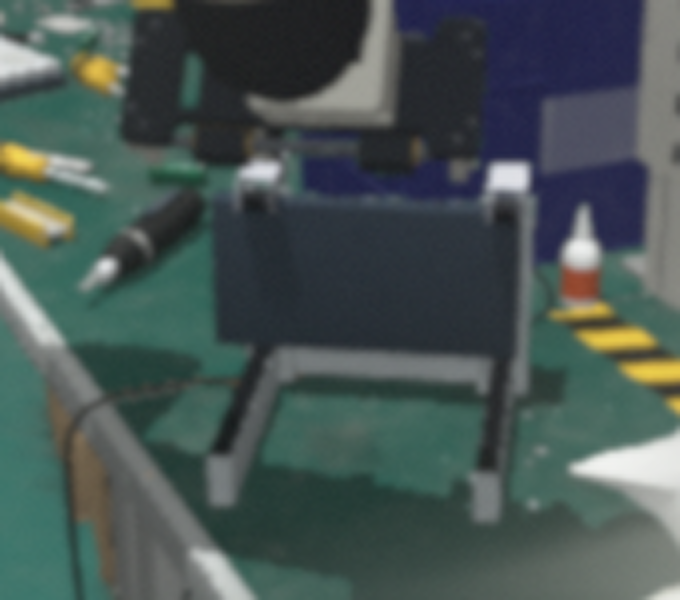

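The module stands upright with both rollers in front of it: side crop (258,200) and (506,207) match their rest pixels from the start. I'll run a closer check against the initial image and the projected model.

```bash
python3 - <<'E'
from h import *
import cv2
f=grab_frame("side"); n=f["pixels"][:,:,::-1].copy(); o=cv2.imread("pics/side0.png")
t=grab_frame("top")["pixels"][:,:,::-1].copy(); to=cv2.imread("pics/top0.png")
def sh(a,b,x0,x1,y0,y1):
    A=cv2.cvtColor(np.ascontiguousarray(a[y0:y1,x0:x1]),6).astype(np.float32);B=cv2.cvtColor(np.ascontiguousarray(b[y0:y1,x0:x1]),6).astype(np.float32); return cv2.phaseCorrelate(A,B)
print('top caps',sh(to,t,315,345,150,172),sh(to,t,283,308,205,228))
print('side caps',sh(o,n,286,306,162,180),sh(o,n,348,368,164,182))
print('driver/dish/fan top',sh(to,t,185,245,190,255),sh(to,t,415,447,230,255),sh(to,t,450,485,232,262))
F=fr(P); yo=.013
L=np.array([(-.028,yo-.108,0),(-.028,yo+.108,0),(-.028,yo+.108,.112),(-.028,yo-.108,.112)])
im=cv2.resize(n[160:260,270:380],None,fx=7,fy=5.9,interpolation=cv2.INTER_CUBIC)
im=cv2.resize(n[160:260,270:380],None,fx=6,fy=6,interpolation=cv2.INTER_CUBIC)
q=((proj('side',F(L))-[270,160]+.5)*6).astype(int); cv2.polylines(im,[q.reshape(-1,1,2)],True,(0,0,255),1); 
cv2.imwrite("pics/s11.png",im)
E
```

```text
top caps ((0.5118760090235863, 0.1818125557717476), 0.6171725614203347) ((0.945498400999421, -0.16601344954076502), 0.7467016696929931)
side caps ((3.865006537826135, 1.4372770765912737), 0.1982498221927219) ((-0.053955333615750334, -0.44984280801816645), 1.027068895763821)
driver/dish/fan top ((0.007165928315135517, -0.021836908469452965), 0.9877422251083233) ((-3.2884501464525684, 7.259737377489749), -0.04380915403366089) ((5.015992274125068, -11.847954519201643), -0.03556963514398646)
```

View pics/s11.png

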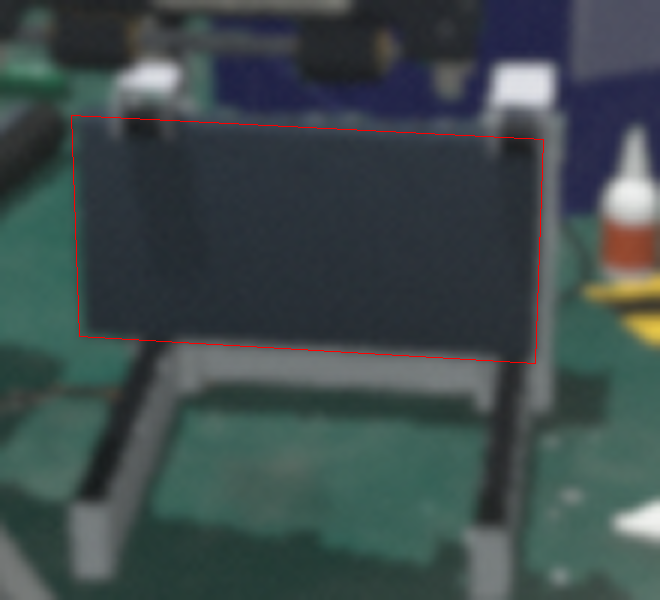

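```bash
python3 - <<'E'
from h import *
import cv2
n=grab_frame("side")["pixels"][:,:,::-1]; o=cv2.imread("pics/side0.png")
a=np.hstack([o[280:370,310:390],n[280:370,310:390]]); cv2.imwrite("pics/s12.png",cv2.resize(a,None,fx=4.5,fy=4.5,interpolation=cv2.INTER_CUBIC))
st()
E
```

```text
t 14.65 q [-0.7   0.16 -0.22 -0.87 -1.43  0.37] w 0.0526
TCP fence xy, world z [-0.1995  0.0133  0.2593] d [ 0.767  0.002 -0.642] jaw [0.001 1.    0.003] alpha 40.0
upcorner [-0.173   0.0133  0.2521] F fence [ 0.2 -0.  -0.6] M [-2.1   1.3  -0.05]
```

View pics/s12.png

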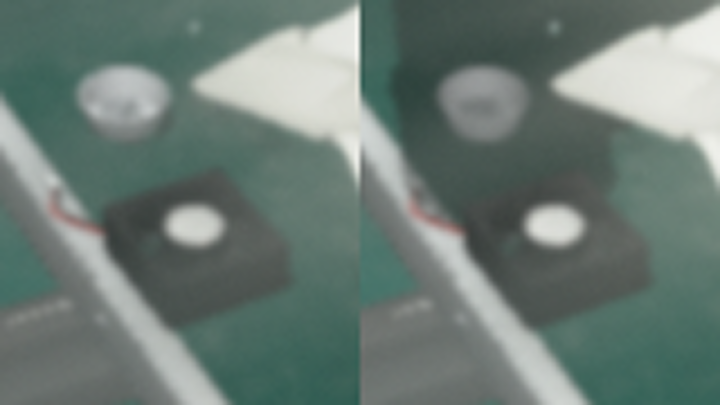

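The dish and the fan are where they were; only the arm's shadow differs. I'll hand the job in.

```bash
python3 -c "
from station import job_done
print(job_done())"
```

```text
the job is handed in; nothing more can be done
None
```

The module is standing upright in the cradle with both catches down in front of it, and I handed the job in at about 14.7 s. The hand-in reported no verdict.

**What I did:**
- **Slide:** I pushed the module back flat with both open fingertips until it met the fence firmly, at about 34 N.
- **Tip-up:** I tilted the tool 35°, got the fingertips under the front edge between the rails, and tipped the module up along its arc. Its back edge stayed on the rails.
- **Latch:** The rollers passed with a 14 N peak. I then pressed the module against the fence to about 30 N and backed straight off.

**What the last checks showed:**
- **Module:** The underside outline matches the projected upright home pose to about 1 pixel in the side view.
- **Catches:** Both rollers are at their rest pixels from the start, to within 1 pixel. One automatic image shift on the left cap in the side view disagreed, at 4 px with a low match score. I put that down to the arm in the background, because the roller position I read by eye agreed.
- **Surroundings:** The driver (top view) and the dish and fan (side view) are unmoved. The top-view shift for the dish and fan was unusable because the arm hid them.
- **Robot:** It was clear of everything, with wrist force under 1 N.

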